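# Load the tablet cartridge through the doser's dust flap

## Robot

A 6-joint arm with a two-finger parallel gripper is mounted at the origin on the work surface. World frame = base frame: x ahead of the robot, y to its left, z up, the work surface at z = 0. Lengths are in m, angles in degrees, forces in N, time in s.
With the tool pointing down it reaches from about 0.375 to 0.9 m from the base axis. Payload 3.1 kg.
Tool frame: the origin (TCP) lies between the finger pads, 19 mm behind the fingertips; this is the grasp point; z points along the fingers, y is the line along which they close (so a half turn about z gives the same grasp; the last joint's range is limited). The gripper opens to 87 mm and grips with 3 to 60 N. Pads are 19 mm wide; open, the fingers measure 117 mm over their backs; the gripper's body (75 mm by 190 mm) begins 51 mm behind the grasp point.
Start: joints at [-73.539, 30.224, 82.088, -0, 67.689, -10.227], TCP at [0.281, -0.558, 0.241] pointing down, gripper open.
Joint ranges: [-176.69, 176.69], [-43.24, 126.21], [12.49, 139.97], [-82, 262], [0, 151.66], [-163.58, 163.58]. Speed limits (degrees/s): [159.86, 159.86, 180, 180, 180, 180].

## Interface

Orientations are given as a 3x3 rotation matrix whose columns are the frame's x, y, z axes.
In Python, from rig import bot, imaging, finder gives the robot as it stands. The module is installed in compiled form; this text tells all that it offers.
- The arm moves only by the tool play_rows, never from a script. Its argument "motion" is a list that holds one entry, the list of rows, each a list of 6 numbers: the shift along the tool's x, y, z in m, then the turn, a rotation vector about the tool's x, y, z in degrees. In form: [[[dx, dy, dz, wx, wy, wz], ...]]. A call has 1 to 8 rows; each row is the pose to reach, as a shift and turn from the pose commanded when the call began, along the tool's axes at that moment; what a row does not reach only later rows make up. A row lasts 1/12 s, in which the tool goes at most 41.7 mm and 7.16 degrees, less where a joint would pass 70% of its speed; a pose out of reach is approached as far as the arm can. A call with a gripper value outside its range is refused whole. "fingers" is the finger opening in m, from 0 to 0.087, set as the call begins (left out, the last holds). The fingers move at their own pace and stop on an object; the grip force is fixed at half the most. Time passes only in rows, so rows that repeat a pose let the fingers close. It gives the time, the measured TCP pose, the force, the opening and the grip force at its end, in the units of the state.
- bot.read_state(): the state, without advancing time (a new reading comes with each control period).
- imaging.capture(name): name is "scene" or "top"; returns a dict with "frame" (384x512x3 uint8, red, green, blue), "camera_matrix" (3x3 intrinsics, pixels), "R" (3x3) and "t" (3): a world point X has camera coordinates R X + t. Camera axes: x right, y down, z forward; pixel columns grow to the right and rows downward; lengths in m; the calibration is good to about 2 mm. A picture is of the moment at which its call begins. There is no depth.
- bot.hand_in(): hands the job in; it is judged then, once.
Trained networks look in the newest picture that a camera, given by its name, has taken for a name from the list of things; names that differ only in an ending like _2 or _b are one class to them, and where a whole thing is asked for, a point or a joint stands for the part that bears it (a point fixed in the world has none). Each returns a list of dicts, best first, with "confidence" (0 to 1); they miss things now and then, are a little off and sometimes report something else, mostly with a low value. They report only what shows in the picture. A call takes as long as a camera call. They do not tell look-alikes from the thing itself.
- finder.recognise(camera, name): "at" ([x, y, z] in m, in world coordinates, good to about 4 mm: the middle of the surface that is visible of it).
- finder.outline_of(camera, name): "pixels" (384x512 bool, what is visible of it).
The state is a dict: "time_s": time; "joint_positions": joint angles; "qvel": joint speeds; "tau": joint torques, N m; "position": TCP position; "tcp_rot": TCP orientation; "force": force on the tool from outside, world axes, zero at the start; "moment": the same for the moment, N m; "opening": opening from 0.0 (shut) to 1.0 (fully open); "grasp_force": force on a finger pad.
Only numpy, scipy, OpenCV 4.12 (cv2) and the standard library are available. Lean on these libraries where they do the work, as an engineer would, in place of code of your own. Each camera call takes 0.05 s, during which the arm holds its last target. There are 200 camera calls.

## Task

Load the detergent-tablet cartridge into the washer doser: slide it bevelled end first through the two sprung flap leaves and on into the bay until it bears firmly but gently on the sprung outlet at the back, which is set at an unknown depth out of sight, so push on by feel. Let go with the cartridge still bearing on the outlet and the flap shut behind it, and leave the bottle, jar, scoop and brush where they are.

Things in the scene. Friction and masses are not known exactly. Their poses are not given: they have to be found in the camera images.
- cart: Loose closed white plastic cartridge, about 0.42 kg: block 80 long (own x) x 50 wide (y) x 36 high (z). Leading end (+x) has 10 mm bevels on both upright corners. Origin: centre of the underside; nose at x=+40, tail at x=-40. On top a grey upright grip fin, 34 long (x) x 14 thick (y) x 46 high, centred at x=-14, its top 82 above the underside.
- cart_fin (a point): Grip point in the fin: cartridge x=-14, 71 mm above its underside, 11 mm below the fin's top; axes as cart. Grip here from above across the 14 mm (y). With the TCP here the fingertips pass 7 mm above the doser's roof when the cartridge stands in the bay.
- cart_nose (a point): Middle of the cartridge's 30 mm wide front face: cartridge x=+40, 18 mm above the underside.
- doser: Doser fixed on the board: low white bay on a grey floor plate 280 x 84, 5 thick; the cartridge slides on the plate. Origin: on the board under the middle of the flap's hinge line; +x runs into the bay, +y left looking in. Side walls 46 high, x=-5 to 185. Behind the flap a pocket to x=30, open above, then a guide channel 53 wide, x=36 to 150 (lead-in x=27 to 36).
- apron (a point): On the open floor plate before the flap (doser x=-60, 5 mm above the board): the apron runs from x=-95 to the flap at x=0, a place to set the cartridge down and slide it in. Cheeks from x=-38 narrow the way from about 70 to 53 wide at the flap.
- roof_slot (a point): Front end of the roof's slot: doser x=32, on the middle line, 50 mm above the board (roof top; underside at 46). The fin runs in this slot, 19 wide, open to the front, closed beyond x=120. Pump housing on the roof from x=140 to 185, 72 high.
- leaf_l (a joint): Left flap leaf, upright grey plate 28 x 34 x 3 hinged at the left wall (y=+29, x=0). 0 = shut across the mouth, 1.55 rad = folded in along the wall. Opens only inward; its spring (0.016 N m shut, 0.032 open) shuts it once the tail is more than 30 mm past the hinge line (cartridge origin beyond x=70).
- leaf_r (a joint): Right flap leaf, mirror image of the left one (hinge at y=-29). The two leaves together resist the cartridge with up to about 15 N for a moment, most when the nose is some 15 to 25 mm past the hinge line, then hardly at all.
- outlet: Fixed outlet holder at the back of the bay, under the closed roof; origin at doser x=179, 24 above the board, axes as the doser's. It carries the sprung outlet nose, 24 wide x 18 high, that the cartridge's front presses on. Press the nose with 4 to 8 N; more than 12 N damages it. Friction in the bay (1.5 to 4 N, felt as well when pushing) keeps the cartridge bearing on it after release.
- nose_zone (a point): Middle of the range where the nose's face may stand (doser x=131): it was set anywhere from x=116 to x=146, not measured, not seen, so first touch comes with the cartridge origin between x=76 and x=106. The nose's spring: 1 N at first touch, then 3 N per mm, damped, hard stop after 8 mm.
- bottle: Bystander: white pump dispenser bottle, 68 across, 204 high; origin centre of underside.
- jar: Bystander: glass jar with hinged steel clasp, 88 across, 117 high; origin centre of underside.
- scoop: Bystander: yellow plastic scoop, cup 56 across and 40 high, handle 110 long to its -x; origin under the cup.
- brush: Bystander: collar brush lying bristles down, 150 x 34 x 36; origin centre of underside.
There are look-alikes about, which are no part of the job. Leave any black, orange or red look-alike of the cart alone.

How it is judged (in metres and radians):
On the way, in this order (a step that is already met when the one before it is completed fails the run):
1. the cartridge, bevelled end first, pushes both flap leaves open (value of joint each of leaf_l, leaf_r above 0.8 rad and x of cart in the frame of doser between -0.03 and 0.03 m and x of cart_nose in the frame of doser above 0.008 m and z of cart_fin in the frame of doser below 0.09 m), for 0.1 s.
2. with both leaves shut behind it, the cartridge is pressed on the outlet with more than 3 N (value of joint each of leaf_l, leaf_r below 0.15 rad and contact force between cart and outlet above 3 N), for 0.2 s.
At the end, for the whole second after the job is handed in: The cartridge stands still on the bay floor, bevelled end inward, its origin 70 to 115 mm behind the flap line and within 5 mm of the bay's middle line, still bearing on the outlet with more than 0.4 N, and both flap leaves are shut behind it (less than 0.15 rad open) (x of cart in the frame of doser between 0.07 and 0.115 m and y of cart in the frame of doser between -0.005 and 0.005 m and z of cart in the frame of doser below 0.009 m and x of cart_nose in the frame of doser above 0.108 m and contact force between cart and outlet above 0.4 N and value of joint each of leaf_l, leaf_r below 0.15 rad and linear speed of cart below 0.01 m/s); the robot touches nothing.
It fails at once if the outlet is pressed with more than 12 N (contact force between cart and outlet above 12 N).
It fails at once if the cartridge is forced against the doser with more than 40 N (contact force between cart and doser above 40 N).
It fails at once if the bottle, jar, scoop or brush is moved more than 20 mm (distance of any of bottle, jar, scoop, brush from where it was at the start of the episode above 0.02 m).
It also fails if it takes over 64 s, if anything falls off the work surface, if the arm or the gripper's body presses on something with over 40 N, if the wrist force passes 120 N, or if a joint passes its speed limit or range.

## Working session

There is one attempt and no reset: what is moved stays moved. The work goes in short steps, Python scripts to look and compute and a tool call to move; the robot and the scene stay as the last step left them, time stands still between calls to the robot, and variables do not carry over. Pictures are saved under pics/ and viewed, at most 10 in all, crops included, and the job is handed in when it is done.

Besides the shell and the picture viewer there is one more tool, called after "Emit:" as name(argument=value, ...) on one line, values as JSON. play_rows: Moves the arm, as the interface text tells. Its arguments: {"type":"object","properties":{"motion":{"type":"array"},"fingers":{"type":"number"}},"required":["motion"]}

```bash
mkdir -p pics; python3 - <<'E'
from rig import bot, imaging, finder
import cv2,numpy as np
for c in ("scene","top"):
    d=imaging.capture(c); cv2.imwrite(f"pics/{c}0.png",d["frame"][:,:,::-1]); np.savez(f"{c}.npz",**d)
    for n in ("cart","cart_fin","doser","leaf_l","bottle","jar","scoop","brush"):
        print(c,n,[(np.round(r["at"],3).tolist(),round(r["confidence"],2)) for r in finder.recognise(c,n)])
s=bot.read_state();print(s)
E
```

```text
scene cart [([0.401, 0.223, 0.04], 0.73), ([0.646, 0.19, 0.04], 0.68), ([0.561, 0.369, 0.038], 0.67), ([0.528, 0.244, 0.037], 0.6)]
scene cart_fin [([0.647, 0.188, 0.036], 0.91), ([0.436, 0.345, 0.036], 0.89), ([0.403, 0.226, 0.037], 0.78), ([0.525, 0.244, 0.036], 0.73), ([0.561, 0.371, 0.032], 0.56)]
scene doser [([0.522, -0.073, 0.03], 0.73)]
scene leaf_l [([0.483, -0.007, 0.026], 0.52), ([0.525, -0.073, 0.034], 0.23)]
scene bottle [([0.698, 0.328, 0.118], 0.78), ([0.523, -0.069, 0.036], 0.16)]
scene jar [([0.704, -0.314, 0.106], 0.59)]
scene scoop [([0.732, -0.044, 0.029], 0.97)]
scene brush [([0.466, -0.363, 0.034], 0.62)]
top cart [([0.553, 0.366, 0.036], 0.94), ([0.398, 0.228, 0.034], 0.92), ([0.622, 0.191, 0.035], 0.85), ([0.516, 0.244, 0.036], 0.82), ([0.434, 0.341, 0.036], 0.81), ([0.507, -0.055, 0.005], 0.28)]
top cart_fin [([0.435, 0.344, 0.036], 0.83), ([0.393, 0.224, 0.036], 0.82), ([0.554, 0.369, 0.034], 0.76), ([0.622, 0.191, 0.038], 0.64), ([0.509, 0.246, 0.037], 0.58)]
top doser []
top leaf_l []
top bottle [([0.672, 0.331, 0.13], 0.91)]
top jar [([0.675, -0.303, 0.11
[... 194 characters left out ...]
330501e-03,
        6.76900764e+01, -1.02260197e+01]), 'qvel': array([-0.04864467, -0.06178898,  0.02053662, -0.00190553, -0.03356974,
       -0.05228913]), 'tau': array([-1.79584168e-05, -4.39998221e+01, -1.76987940e+01,  6.35331287e-02,
        5.03180036e-02, -2.35258887e-05]), 'position': array([ 0.28071853, -0.55837222,  0.24125522]), 'tcp_rot': array([[ 8.93493840e-01,  4.49075447e-01,  2.84935935e-05],
       [ 4.49075446e-01, -8.93493841e-01,  2.91190363e-05],
       [ 3.85354945e-05, -1.32219064e-05, -9.99999999e-01]]), 'force': array([-0.0257485 ,  0.53586736,  1.33501332]), 'moment': array([-0.01759588,  0.00590581,  0.01247664]), 'grasp_force': 0.0, 'opening': 1.0002842117637394}
```

View pics/scene0.png

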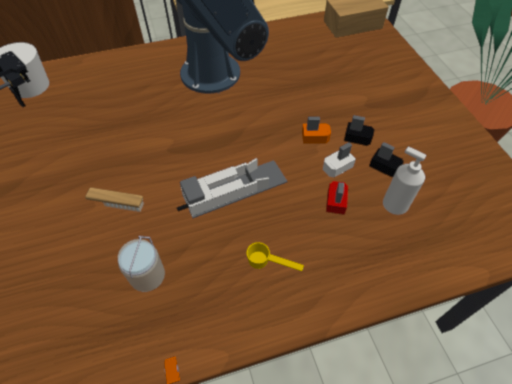

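View pics/top0.png

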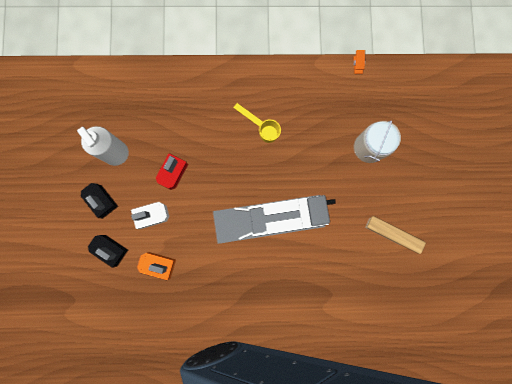

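The scene view shows the white cart at about (340,160), with its fin to the right. In the top view it's at (149,215), with its fin towards the left, so its nose points right at the doser. The doser's apron is on the left (215–250,225) and its pump housing on the right (318,210). I'll enlarge both for corner measurement.

```bash
python3 - <<'E'
import cv2,numpy as np
a=np.load("top.npz")["frame"][:,:,::-1]
c1=cv2.resize(a[188:248,205:345],None,fx=5.7,fy=5.7,interpolation=cv2.INTER_CUBIC)  #798x342
c2=cv2.resize(a[195:235,122:178],None,fx=6,fy=6,interpolation=cv2.INTER_CUBIC) # 336x240
b=np.load("scene.npz")["frame"][:,:,::-1]
c3=cv2.resize(b[140:180,318:363],None,fx=6,fy=6,interpolation=cv2.INTER_CUBIC)
o=np.zeros((600,800,3),np.uint8);o[:342,:798]=c1;o[345:585,:336]=c2;o[345:585,400:670]=c3
cv2.imwrite("pics/crop.png",o)
for c in("top","scene"):
  d=np.load(c+".npz");print(d["camera_matrix"],d["R"],d["t"], -d["R"].T@d["t"])
E
```

```text
[[376.29827482   0.         254.16622259]
 [  0.         376.29827482 194.36780983]
 [  0.           0.           1.        ]] [[-0.0168837  -0.99952058  0.02595303]
 [-0.99441251  0.01408088 -0.1046207 ]
 [ 0.1042051  -0.0275744  -0.9941735 ]] [-0.00495059  0.56337472  0.91819141] [0.46446306 0.01243755 0.97191071]
[[395.92742212   0.         253.5026466 ]
 [  0.         395.92742212 191.45075992]
 [  0.           0.           1.        ]] [[ 0.29350965  0.95593119 -0.00690295]
 [ 0.77892539 -0.2433354  -0.57798194]
 [-0.5541907   0.1642664  -0.81602036]] [-0.15034611 -0.41422296  1.38212663] [ 1.13273853 -0.18411153  0.88739224]
```

View pics/crop.png

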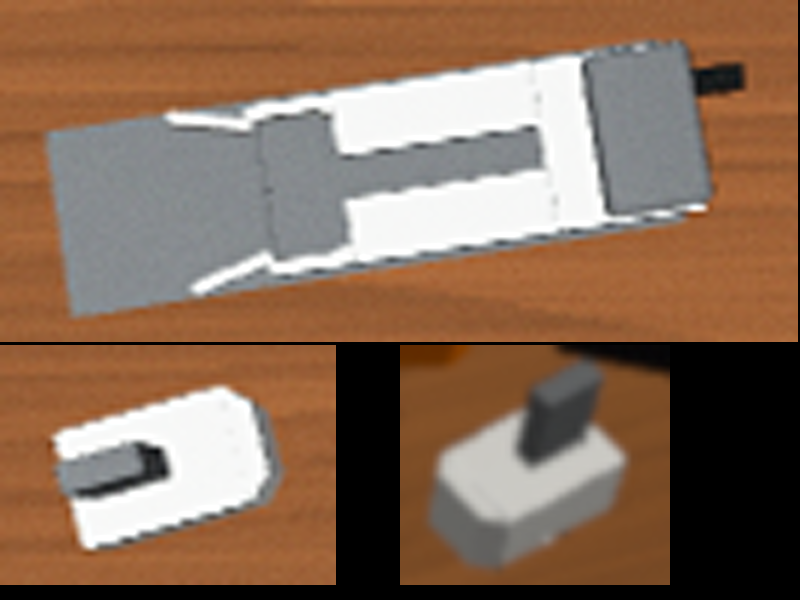

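The crop shows clear landmarks: apron front corners, slot ends, cart top corners, fin top. I'll fit poses from these in the top camera.

```bash
cat >h.py <<'E'
import numpy as np
from scipy.optimize import least_squares
def proj(d,X):
    c=X@d["R"].T+d["t"]; k=c@d["camera_matrix"].T; return k[:,:2]/k[:,2:]
def place(p,L):
    c,s=np.cos(p[2]),np.sin(p[2]); L=np.asarray(L,float)/1000
    return np.c_[p[0]+c*L[:,0]-s*L[:,1],p[1]+s*L[:,0]+c*L[:,1],L[:,2]]
def fit(d,L,px,p0):
    r=least_squares(lambda p:(proj(d,place(p,L))-px).ravel(),p0,loss="soft_l1")
    return r.x,np.round(proj(d,place(r.x,L))-px,2)
E
python3 - <<'E'
from h import *
d=np.load("top.npz")
q=np.array([(48,132),(73,316),(541,127),(548,168),(338,157),(346,199)])
px=np.c_[205+(q[:,0]+.5)/5.7-.5,188+(q[:,1]+.5)/5.7-.5]
L=[(-95,42,5),(-95,-42,5),(120,9.5,50),(120,-9.5,50),(32,9.5,50),(32,-9.5,50)]
p,r=fit(d,L,px,[.5,-.03,-1.57]);print("doser",p,np.degrees(p[2]),r.tolist())
M=[(140,36,72),(140,-36,72),(185,36,72),(185,-36,72),(0,29,39),(0,-29,39)]
m=proj(d,place(p,M));print(np.c_[(m[:,0]-205+.5)*5.7,(m[:,1]-188+.5)*5.7].round())
q=np.array([(53,437),(86,550),(225,386),(232,520),(140,443),(150,480),(57,460),(67,494)])
px=np.c_[122+(q[:,0]+.5)/6-.5,195+(q[:,1]-345+.5)/6-.5]
L=[(-40,25,36),(-40,-25,36),(30,25,36),(30,-25,36),(3,7,82),(3,-7,82),(-31,7,82),(-31,-7,82)]
c,r=fit(d,L,px,[.51,.24,-1.57]);print("cart",c,np.degrees(c[2]),r.tolist())
c2,r=fit(d,L[:4],px[:4],c);print("cart",c2,np.degrees(c2[2]),r.tolist())
np.savez("pose.npz",doser=p,cart=c)
# scene check
s=np.load("scene.npz")
M=[(-40,25,36),(-40,-25,36),(30,25,36),(30,-25,36),(3,7,82),(-31,7,82)]
m=proj(s,place(c,M));print(np.c_[(m[:,0]-318+.5)*6+400,(m[:,1]-140+.5)*6+345].round().tolist())
E
```

```text
doser [ 0.49638903 -0.00659691 -1.43771531] -82.37501934992252 [[-0.46, -0.13], [-0.28, 0.22], [0.07, -0.23], [0.09, 0.21], [0.38, -0.2], [0.16, 0.11]]
[[586.  54.]
 [614. 223.]
 [690.  39.]
 [719. 207.]
 [260. 124.]
 [280. 257.]]
cart [ 0.51478709  0.24633863 -1.34971178] -77.33278837040339 [[0.83, -0.87], [-0.51, 0.05], [0.04, 1.03], [3.16, -1.66], [0.12, -0.0], [-0.31, -0.37], [-0.34, 0.56], [-0.79, 0.7]]
cart [ 0.51372654  0.247768   -1.35486129] -77.62783357548997 [[0.27, -0.53], [-1.18, 0.42], [-0.48, 1.51], [2.54, -1.15]]
[[624.0, 458.0], [558.0, 388.0], [502.0, 517.0], [438.0, 444.0], [543.0, 402.0], [604.0, 373.0]]
```

```bash
cat >>h.py <<'E'
def delta(x,y,z,yaw):
    "shift mm + wz deg in tool axes from now to world pose, tool down"
    from rig import bot
    from scipy.spatial.transform import Rotation as Ro
    s=bot.read_state(); R=s["tcp_rot"]; d=R.T@(np.array([x,y,z])-s["position"])
    a=np.radians(yaw); T=np.array([[np.cos(a),np.sin(a),0],[np.sin(a),-np.cos(a),0],[0,0,-1]])
    return (d*1000).round(1), Ro.from_matrix(R.T@T).as_rotvec(degrees=True).round(2)
E
python3 - <<'E'
from h import *
d=np.load("top.npz")
q=np.array([(53,437),(86,550),(225,386),(140,443),(150,480),(57,460),(67,494)])
px=np.c_[122+(q[:,0]+.5)/6-.5,195+(q[:,1]-345+.5)/6-.5]
L=[(-40,25,36),(-40,-25,36),(30,25,36),(3,7,82),(3,-7,82),(-31,7,82),(-31,-7,82)]
c,r=fit(d,L,px,[.51,.24,-1.35]);print("cart",c,np.degrees(c[2]),r.tolist())
# fin only
f,r=fit(d,L[3:],px[3:],c);print(f,np.degrees(f[2]))
g=place(c,[(-14,0,71)])[0];print(g, place(f,[(-14,0,71)])[0])
print(delta(g[0],g[1],.2,np.degrees(c[2])+180))
E
```

```text
cart [ 0.51567622  0.24597461 -1.31806958] -75.51982411349717 [[0.78, -0.66], [0.07, 0.1], [-0.2, 0.38], [0.18, -0.4], [-0.06, -0.82], [-0.18, 0.6], [-0.44, 0.7]]
[ 0.51482078  0.24548454 -1.3846552 ] -79.33489930636068
[0.51217559 0.25952989 0.071     ] [0.51222982 0.2592427  0.071     ]
(array([ 574.1, -626.8,   41.3]), array([  0. ,  -0. , -77.8]))
```

Emit:
play_rows(motion=[[[0.03, -0.03, 0, 0, 0, -7], [0.057, -0.063, 0, 0, 0, -14], [0.085, -0.093, 0, 0, 0, -21], [0.113, -0.123, 0, 0, 0, -28], [0.141, -0.153, 0, 0, 0, -35], [0.169, -0.184, 0, 0, 0, -42], [0.197, -0.214, 0, 0, 0, -49], [0.225, -0.245, 0, 0, 0, -56]]])

```text
time_s: 1.57
position: [0.372, -0.2369, 0.2415]
tcp_rot: [[0.122, 0.993, 0.001], [0.993, -0.122, -0.001], [-0.001, 0.001, -1.0]]
force: [0.5, 0.4, 0.5]
opening: 1.002
grasp_force: 0.0
```

```bash
python3 -c "
from h import *
print(delta(.5122,.2595,.2,103.5))"
```

```text
(array([509.8,  78.5,  41.3]), array([  0.05,   0.04, -20.51]))
```

Emit:
play_rows(motion=[[[0.04, 0.006, 0, 0, 0, -5], [0.08, 0.012, 0, 0, 0, -10], [0.12, 0.018, 0, 0, 0, -15], [0.16, 0.025, 0, 0, 0, -20.5], [0.2, 0.031, 0, 0, 0, -20.5], [0.24, 0.037, 0, 0, 0, -20.5], [0.28, 0.043, 0, 0, 0, -20.5], [0.32, 0.049, 0, 0, 0, -20.5]]])

```text
time_s: 2.23
position: [0.4613, 0.0747, 0.2416]
tcp_rot: [[-0.228, 0.974, 0.001], [0.974, 0.228, -0.0], [-0.0, 0.001, -1.0]]
force: [0.6, -0.1, -0.5]
opening: 0.997
grasp_force: 0.0
```

```bash
python3 -c "
from h import *
print(delta(.5122,.2595,.15,103.5))"
```

```text
(array([168.3,  91.6,  91.6]), array([ 0.05,  0.02, -0.3 ]))
```

Emit:
play_rows(motion=[[[0.034, 0.018, 0, 0, 0, 0], [0.068, 0.036, 0, 0, 0, 0], [0.1, 0.054, 0.01, 0, 0, 0], [0.134, 0.073, 0.02, 0, 0, 0], [0.168, 0.092, 0.03, 0, 0, 0], [0.168, 0.092, 0.06, 0, 0, 0], [0.168, 0.092, 0.092, 0, 0, 0], [0.168, 0.092, 0.092, 0, 0, 0]]], fingers=0.06)

```text
time_s: 2.9
position: [0.5082, 0.257, 0.1439]
tcp_rot: [[-0.23, 0.973, -0.011], [0.973, 0.23, -0.003], [-0.001, -0.012, -1.0]]
force: [-1.5, -0.8, -0.8]
opening: 0.694
grasp_force: 0.0
```

```bash
python3 - <<'E'
from h import *
from rig import imaging
import cv2
print(delta(.5122,.2595,.071,103.5))
o=[]
for n,(r,c) in {"scene":(100,290),"top":(170,90)}.items():
    f=imaging.capture(n)["frame"][:,:,::-1][r:r+100,c:c+100]; o.append(cv2.resize(f,None,fx=4,fy=4,interpolation=cv2.INTER_CUBIC))
cv2.imwrite("pics/pre.png",np.hstack(o))
E
```

```text
(array([ 1.6,  5.3, 72.9]), array([-0.67,  0.04, -0.21]))
```

View pics/pre.png

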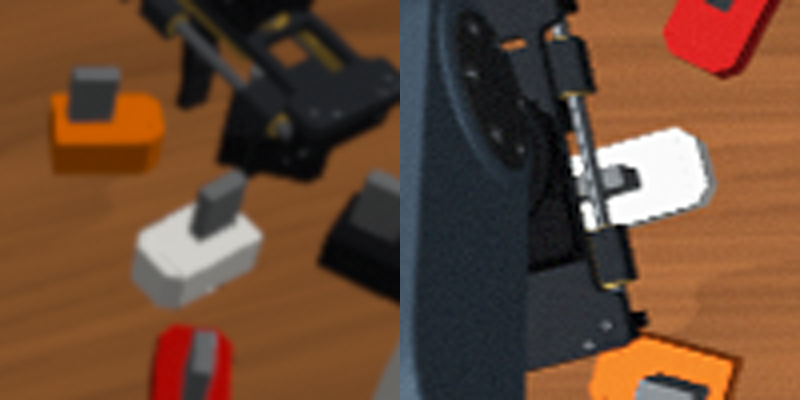

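The gripper is above and behind the fin, which is at crop (215,205). The fin sits between the fingers, so I'll descend.

Emit:
play_rows(motion=[[[0, 0, 0.02, 0, 0, 0], [0, 0, 0.04, 0, 0, 0], [0, 0, 0.06, 0, 0, 0], [0, 0, 0.079, 0, 0, 0], [0, 0, 0.079, 0, 0, 0], [0, 0, 0.079, 0, 0, 0]]])

```text
time_s: 3.5
position: [0.5132, 0.2569, 0.0716]
tcp_rot: [[-0.227, 0.974, 0.001], [0.974, 0.227, 0.0], [0.0, 0.001, -1.0]]
force: [0.1, -1.2, 0.2]
opening: 0.687
grasp_force: 0.0
```

```bash
python3 - <<'E'
from h import *
print(delta(.5122,.2595,.071,103.5))
E
```

```text
(array([ 2.8, -0.4,  0.6]), array([ 0.09, -0.01, -0.37]))
```

Add the 2.5 mm x correction, then close.

Emit:
play_rows(motion=[[[0.0025, 0, 0, 0, 0, 0], [0.0025, 0, 0, 0, 0, 0], [0.0025, 0, 0, 0, 0, 0], [0.0025, 0, 0, 0, 0, 0], [0.0025, 0, 0, 0, 0, 0], [0.0025, 0, 0, 0, 0, 0], [0.0025, 0, 0, 0, 0, 0], [0.0025, 0, 0, 0, 0, 0]]], fingers=0.0)

```text
time_s: 4.17
position: [0.5128, 0.2599, 0.0706]
tcp_rot: [[-0.228, 0.974, 0.003], [0.974, 0.228, 0.001], [0.0, 0.003, -1.0]]
force: [2.9, 0.3, 2.0]
opening: 0.171
grasp_force: 3.3
```

Emit:
play_rows(motion=[[[0, 0, 0, 0, 0, 0], [0, 0, 0, 0, 0, 0], [0, 0, -0.01, 0, 0, 0], [0, 0, -0.025, 0, 0, 0], [0, 0, -0.04, 0, 0, 0], [0, 0, -0.05, 0, 0, 0], [0, 0, -0.05, 0, 0, 0]]])

```text
time_s: 4.75
position: [0.5124, 0.2599, 0.1223]
tcp_rot: [[-0.228, 0.974, 0.003], [0.974, 0.228, 0.001], [0.0, 0.003, -1.0]]
force: [0.7, 0.3, -3.3]
opening: 0.158
grasp_force: 30.0
```

```bash
python3 - <<'E'
from h import *
p=np.load("pose.npz")["doser"]
g=place(p,[(-75-14,0,0)])[0];print(g,np.degrees(p[2]))
print(delta(g[0],g[1],.125,np.degrees(p[2])+180))
E
```

```text
[0.48457975 0.08161613 0.        ] -82.37501934992252
(array([-167.3,  -67.8,   -2.9]), array([ 0.17, -0.02,  5.56]))
```

Emit:
play_rows(motion=[[[-0.02, -0.008, 0, 0, 0, 1], [-0.048, -0.02, 0, 0, 0, 2], [-0.08, -0.034, 0, 0, 0, 3], [-0.112, -0.046, 0, 0, 0, 4], [-0.14, -0.057, 0, 0, 0, 5], [-0.16, -0.065, 0, 0, 0, 5.5], [-0.167, -0.068, 0, 0, 0, 5.5], [-0.167, -0.068, 0, 0, 0, 5.5]]])

```text
time_s: 5.42
position: [0.4828, 0.08, 0.1199]
tcp_rot: [[-0.131, 0.991, -0.002], [0.991, 0.131, 0.0], [0.0, -0.002, -1.0]]
force: [-1.0, 0.3, -3.8]
opening: 0.161
grasp_force: 30.0
```

Emit:
play_rows(motion=[[[0, 0, 0.008, 0, 0, 0], [0, 0, 0.018, 0, 0, 0], [0, 0, 0.028, 0, 0, 0], [0, 0, 0.034, 0, 0, 0], [0, 0, 0.036, 0, 0, 0], [0, 0, 0.036, 0, 0, 0]]])

```text
time_s: 5.92
position: [0.4829, 0.0822, 0.0831]
tcp_rot: [[-0.135, 0.991, -0.002], [0.991, 0.135, 0.0], [0.001, -0.002, -1.0]]
force: [0.1, 0.4, -3.4]
opening: 0.157
grasp_force: 30.0
```

```bash
python3 - <<'E'
from h import *
from rig import imaging
import cv2
p=np.load("pose.npz")["doser"]
g=place(p,[(-75-14,0,0)])[0]
print(delta(g[0],g[1],.079,np.degrees(p[2])+180))
o=[]
for n,(r,c) in {"scene":(130,175),"top":(170,195)}.items():
    d=imaging.capture(n);np.savez(n+"1.npz",**d)
    f=d["frame"][:,:,::-1][r:r+90,c:c+140]; o.append(cv2.resize(f,(792,300) if 0 else (466,300),interpolation=cv2.INTER_CUBIC))
cv2.imwrite("pics/apron.png",np.vstack(o))
E
```

```text
(array([-0.8,  1.6,  4.1]), array([-0.13, -0.03,  0.13]))
```

View pics/apron.png

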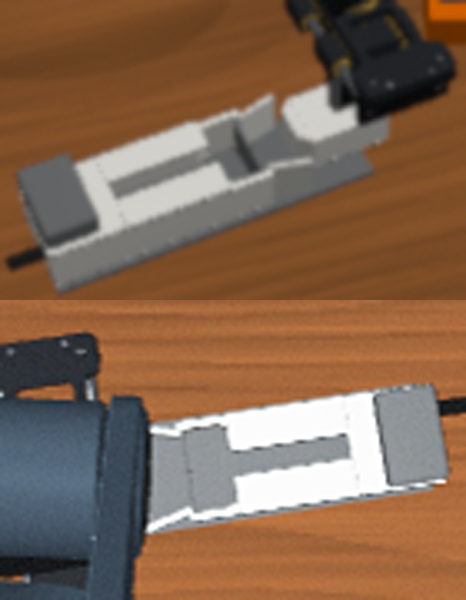

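```bash
python3 - <<'E'
from h import *
p=np.load("pose.npz")["doser"]; d=np.load("scene1.npz")
L=[(-95,42,5),(185,42,5),(120,9.5,50),(120,-9.5,50),(32,9.5,50),(32,-9.5,50),(0,-29,39)]
m=proj(d,place(p,L));k=466/140;print(np.c_[(m[:,0]-175+.5)*k,(m[:,1]-130+.5)*k].round(1).tolist())
f=d["frame"][:,:,::-1]
import cv2
cv2.imwrite("pics/sc.png",cv2.resize(f[155:222,175:290],(798,465),interpolation=cv2.INTER_CUBIC))
k=798/115;print(np.c_[(m[:,0]-175+.5)*k,(m[:,1]-155+.5)*k].round(1).tolist())
E
```

```text
[[374.0, 169.7], [57.5, 290.1], [114.3, 197.9], [105.7, 180.2], [217.4, 160.1], [208.0, 143.1], [234.7, 121.6]]
[[779.7, 180.3], [119.9, 431.3], [238.4, 239.1], [220.4, 202.2], [453.2, 160.3], [433.6, 124.9], [489.3, 80.0]]
```

View pics/sc.png

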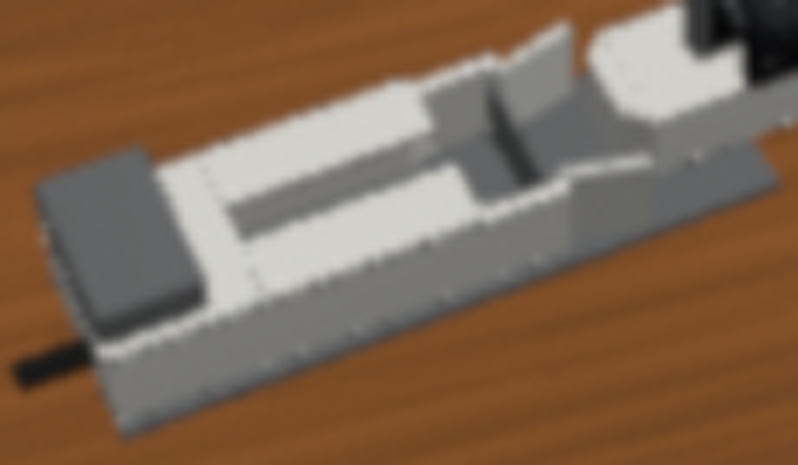

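The observed scene points match the predicted ones to within about 1 px, so the doser pose is good. Next I'll centre it and lower onto the apron.

Emit:
play_rows(motion=[[[0, 0.002, 0.002, 0, 0, 0], [0, 0.002, 0.005, 0, 0, 0], [0, 0.002, 0.006, 0, 0, 0], [0, 0.002, 0.007, 0, 0, 0], [0, 0.002, 0.007, 0, 0, 0]]])

```text
time_s: 6.43
position: [0.4855, 0.0817, 0.0771]
tcp_rot: [[-0.134, 0.991, -0.0], [0.991, 0.134, 0.0], [0.0, -0.0, -1.0]]
force: [-0.0, -0.4, -3.0]
opening: 0.158
grasp_force: 30.0
```

```bash
cat > st.py <<'E'
from h import *
from rig import bot
s=bot.read_state();p=np.load("pose.npz")["doser"]
c,sn=np.cos(p[2]),np.sin(p[2]);R=np.array([[c,-sn,0],[sn,c,0],[0,0,1]])
x=R.T@(s["position"]-[p[0],p[1],0]);x[0]+=.014;x[2]-=.071
T=R.T@s["tcp_rot"]
print("cart in doser mm",(x*1000).round(2),"yaw err",np.degrees(np.arctan2(-T[1,0],-T[0,0])).round(2),"F doser",(R.T@s["force"]).round(2),s["moment"].round(2),s["time_s"])
E
python3 st.py
```

```text
cart in doser mm [-75.     0.9    6.15] yaw err 0.06 F doser [ 0.43 -0.06 -3.01] [ 0.03 -0.09  0.03] 6.4333
```

Emit:
play_rows(motion=[[[-0.003, 0, 0.0005, 0, 0, 0], [-0.007, 0, 0.0005, 0, 0, 0], [-0.012, 0, 0.0005, 0, 0, 0], [-0.017, 0, 0.0005, 0, 0, 0], [-0.022, 0, 0.0005, 0, 0, 0], [-0.026, 0, 0.0005, 0, 0, 0], [-0.029, 0, 0.0005, 0, 0, 0], [-0.03, 0, 0.0005, 0, 0, 0]]])

```text
time_s: 7.1
position: [0.4898, 0.0514, 0.0768]
tcp_rot: [[-0.133, 0.991, 0.0], [0.991, 0.133, -0.0], [-0.0, 0.0, -1.0]]
force: [-0.9, -0.4, -3.2]
opening: 0.158
grasp_force: 30.0
```

```bash
python3 st.py
```

```text
cart in doser mm [-44.31   1.14   5.78] yaw err 0.02 F doser [ 0.24 -0.92 -3.16] [ 0.06 -0.16  0.01] 7.1
```

Emit:
play_rows(motion=[[[-0.003, -0.0005, 0, 0, 0, 0], [-0.006, -0.0007, 0, 0, 0, 0], [-0.009, -0.0007, 0, 0, 0, 0], [-0.012, -0.0007, 0, 0, 0, 0], [-0.015, -0.0007, 0, 0, 0, 0], [-0.018, -0.0007, 0, 0, 0, 0], [-0.02, -0.0007, 0, 0, 0, 0], [-0.02, -0.0007, 0, 0, 0, 0]]])

```text
time_s: 7.77
position: [0.4912, 0.0326, 0.0767]
tcp_rot: [[-0.132, 0.991, -0.001], [0.991, 0.132, 0.002], [0.002, -0.001, -1.0]]
force: [0.1, 6.2, -3.0]
opening: 0.157
grasp_force: 30.0
```

```bash
python3 st.py
```

```text
cart in doser mm [-25.58   0.09   5.67] yaw err -0.03 F doser [-6.12  0.93 -2.99] [ 1.25 -0.06  0.01] 7.7667
```

Emit:
play_rows(motion=[[[-0.003, 0, 0, 0, 0, 0], [-0.006, 0, 0, 0, 0, 0], [-0.009, 0, 0, 0, 0, 0], [-0.012, 0, 0, 0, 0, 0], [-0.015, 0, 0, 0, 0, 0], [-0.018, 0, 0, 0, 0, 0], [-0.02, 0, 0, 0, 0, 0], [-0.02, 0, 0, 0, 0, 0]]])

```text
time_s: 8.43
position: [0.4947, 0.0114, 0.0768]
tcp_rot: [[-0.134, 0.991, 0.001], [0.991, 0.134, -0.001], [-0.001, 0.001, -1.0]]
force: [-0.6, -0.4, -4.8]
opening: 0.159
grasp_force: 30.0
```

```bash
python3 st.py
```

```text
cart in doser mm [-4.02  0.72  5.79] yaw err 0.05 F doser [ 0.29 -0.67 -4.77] [-0.09 -0.08  0.  ] 8.4333
```

Emit:
play_rows(motion=[[[-0.003, 0, 0, 0, 0, 0], [-0.006, 0, 0, 0, 0, 0], [-0.009, 0, 0, 0, 0, 0], [-0.012, 0, 0, 0, 0, 0], [-0.016, 0, 0, 0, 0, 0], [-0.019, 0, 0, 0, 0, 0], [-0.02, 0, 0, 0, 0, 0], [-0.02, 0, 0, 0, 0, 0]]])

```text
time_s: 9.1
position: [0.4972, -0.0081, 0.0768]
tcp_rot: [[-0.134, 0.991, 0.001], [0.991, 0.134, -0.0], [-0.001, 0.0, -1.0]]
force: [-0.0, -1.3, -3.9]
opening: 0.156
grasp_force: 30.0
```

```bash
python3 st.py
```

```text
cart in doser mm [15.58  0.62  5.76] yaw err 0.05 F doser [ 1.28 -0.18 -3.88] [-0.1  -0.04 -0.01] 9.1
```

Emit:
play_rows(motion=[[[-0.004, 0, 0, 0, 0, 0], [-0.009, 0, 0, 0, 0, 0], [-0.014, 0, 0, 0, 0, 0], [-0.02, 0, 0, 0, 0, 0], [-0.026, 0, 0, 0, 0, 0], [-0.031, 0, 0, 0, 0, 0], [-0.034, 0, 0, 0, 0, 0], [-0.035, 0, 0, 0, 0, 0]]])

```text
time_s: 9.77
position: [0.5018, -0.043, 0.0768]
tcp_rot: [[-0.133, 0.991, 0.0], [0.991, 0.133, -0.0], [-0.0, 0.0, -1.0]]
force: [-0.9, 1.6, -3.8]
opening: 0.157
grasp_force: 30.0
```

```bash
python3 st.py
```

```text
cart in doser mm [50.81  0.58  5.76] yaw err 0.01 F doser [-1.71 -0.64 -3.78] [ 0.24 -0.06 -0.02] 9.7667
```

Emit:
play_rows(motion=[[[-0.003, 0, 0.0003, 0, 0, 0], [-0.006, 0, 0.0006, 0, 0, 0], [-0.009, 0, 0.0008, 0, 0, 0], [-0.012, 0, 0.0008, 0, 0, 0], [-0.014, 0, 0.0008, 0, 0, 0], [-0.016, 0, 0.0008, 0, 0, 0], [-0.018, 0, 0.0008, 0, 0, 0]]])

```text
time_s: 10.35
position: [0.504, -0.0602, 0.076]
tcp_rot: [[-0.134, 0.991, -0.0], [0.991, 0.134, 0.0], [0.0, -0.0, -1.0]]
force: [-0.4, 1.5, -3.4]
opening: 0.153
grasp_force: 30.0
```

```bash
python3 st.py
```

```text
cart in doser mm [68.12  0.44  4.95] yaw err 0.06 F doser [-1.56 -0.21 -3.41] [ 0.25 -0.1   0.01] 10.35
```

Emit:
play_rows(motion=[[[-0.001, 0, 0.0003, 0, 0, 0], [-0.002, 0, 0.0006, 0, 0, 0], [-0.003, 0, 0.0006, 0, 0, 0], [-0.004, 0, 0.0006, 0, 0, 0], [-0.005, 0, 0.0006, 0, 0, 0], [-0.005, 0, 0.0006, 0, 0, 0]]])

```text
time_s: 10.85
position: [0.5049, -0.0652, 0.0755]
tcp_rot: [[-0.134, 0.991, 0.0], [0.991, 0.134, -0.0], [-0.0, 0.0, -1.0]]
force: [0.0, 0.9, -1.5]
opening: 0.16
grasp_force: 30.0
```

```bash
python3 st.py
```

```text
cart in doser mm [73.22  0.61  4.49] yaw err 0.06 F doser [-0.85  0.15 -1.48] [ 0.03 -0.01 -0.04] 10.85
```

Emit:
play_rows(motion=[[[-0.0005, 0, 0, 0, 0, 0], [-0.001, 0, 0, 0, 0, 0], [-0.0015, 0, 0, 0, 0, 0], [-0.002, 0, 0, 0, 0, 0], [-0.0025, 0, 0, 0, 0, 0], [-0.0025, 0, 0, 0, 0, 0]]])

```text
time_s: 11.35
position: [0.505, -0.0674, 0.0755]
tcp_rot: [[-0.134, 0.991, 0.0], [0.991, 0.134, 0.0], [0.0, 0.0, -1.0]]
force: [-0.1, 1.7, 0.4]
opening: 0.157
grasp_force: 30.0
```

```bash
python3 st.py
```

```text
cart in doser mm [75.43  0.46  4.47] yaw err 0.06 F doser [-1.68  0.08  0.38] [ 0.34 -0.02 -0.02] 11.35
```

Emit:
play_rows(motion=[[[-0.0005, 0, 0, 0, 0, 0], [-0.001, 0, 0, 0, 0, 0], [-0.0015, 0, 0, 0, 0, 0], [-0.002, 0, 0, 0, 0, 0], [-0.0025, 0, 0, 0, 0, 0], [-0.0025, 0, 0, 0, 0, 0]]])

```text
time_s: 11.85
position: [0.5053, -0.0699, 0.0755]
tcp_rot: [[-0.134, 0.991, -0.0], [0.991, 0.134, 0.0], [0.0, -0.0, -1.0]]
force: [0.1, 4.1, 3.3]
opening: 0.158
grasp_force: 30.0
```

Emit:
play_rows(motion=[[[0, 0, -0.0003, 0, 0, 0], [0, 0, -0.0003, 0, 0, 0], [0, 0, -0.0003, 0, 0, 0]]])

```text
time_s: 12.1
position: [0.5054, -0.0703, 0.0755]
tcp_rot: [[-0.134, 0.991, 0.0], [0.991, 0.134, -0.0], [-0.0, -0.0, -1.0]]
force: [0.2, 0.3, 0.7]
opening: 0.163
grasp_force: 30.0
```

Emit:
play_rows(motion=[[[-0.0003, 0, 0, 0, 0, 0], [-0.0006, 0, 0, 0, 0, 0], [-0.0008, 0, 0, 0, 0, 0], [-0.0008, 0, 0, 0, 0, 0]]])

```text
time_s: 12.43
position: [0.5055, -0.0709, 0.0755]
tcp_rot: [[-0.134, 0.991, -0.0], [0.991, 0.134, -0.0], [-0.0, -0.0, -1.0]]
force: [0.3, 1.3, -1.8]
opening: 0.158
grasp_force: 30.0
```

Noise and friction only; there's no contact yet. I'll carry on.

Emit:
play_rows(motion=[[[-0.0005, 0, 0, 0, 0, 0], [-0.001, 0, 0, 0, 0, 0], [-0.0015, 0, 0, 0, 0, 0], [-0.002, 0, 0, 0, 0, 0], [-0.002, 0, 0, 0, 0, 0]]])

```text
time_s: 12.85
position: [0.5058, -0.073, 0.0756]
tcp_rot: [[-0.134, 0.991, 0.0], [0.991, 0.134, -0.0], [-0.0, -0.0, -1.0]]
force: [-1.5, 1.0, -3.5]
opening: 0.155
grasp_force: 30.0
```

```bash
python3 st.py
```

```text
cart in doser mm [81.02  0.5   4.55] yaw err 0.06 F doser [-1.22 -1.4  -3.53] [ 0.01 -0.1   0.01] 12.85
```

Emit:
play_rows(motion=[[[-0.0005, 0, 0, 0, 0, 0], [-0.001, 0, 0, 0, 0, 0], [-0.0015, 0, 0, 0, 0, 0], [-0.002, 0, 0, 0, 0, 0], [-0.002, 0, 0, 0, 0, 0]]])

```text
time_s: 13.27
position: [0.5061, -0.0748, 0.0756]
tcp_rot: [[-0.134, 0.991, 0.0], [0.991, 0.134, -0.0], [-0.0, 0.0, -1.0]]
force: [0.1, 0.4, -2.8]
opening: 0.159
grasp_force: 30.0
```

```bash
python3 st.py
```

```text
cart in doser mm [82.93  0.53  4.62] yaw err 0.06 F doser [-0.38  0.12 -2.76] [ 0.03 -0.11  0.01] 13.2667
```

Emit:
play_rows(motion=[[[-0.0005, 0, 0, 0, 0, 0], [-0.001, 0, 0, 0, 0, 0], [-0.0015, 0, 0, 0, 0, 0], [-0.0015, 0, 0, 0, 0, 0]]])

```text
time_s: 13.6
position: [0.5063, -0.0763, 0.0756]
tcp_rot: [[-0.134, 0.991, 0.0], [0.991, 0.134, -0.0], [-0.0, 0.0, -1.0]]
force: [-0.3, 0.7, -3.5]
opening: 0.156
grasp_force: 30.0
```

Emit:
play_rows(motion=[[[-0.0005, 0, 0, 0, 0, 0], [-0.001, 0, 0, 0, 0, 0], [-0.0012, 0, 0, 0, 0, 0], [-0.0012, 0, 0, 0, 0, 0]]])

```text
time_s: 13.93
position: [0.5064, -0.0775, 0.0757]
tcp_rot: [[-0.134, 0.991, 0.0], [0.991, 0.134, -0.0], [-0.0, 0.0, -1.0]]
force: [0.0, -0.4, -3.1]
opening: 0.159
grasp_force: 30.0
```

```bash
python3 st.py
```

```text
cart in doser mm [85.56  0.52  4.66] yaw err 0.06 F doser [ 0.37 -0.04 -3.12] [ 0.1  -0.12  0.03] 13.9333
```

Emit:
play_rows(motion=[[[-0.0005, 0, 0.0002, 0, 0, 0], [-0.001, 0, 0.0002, 0, 0, 0], [-0.0015, 0, 0.0002, 0, 0, 0], [-0.0015, 0, 0.0002, 0, 0, 0]]])

```text
time_s: 14.27
position: [0.5066, -0.0789, 0.0755]
tcp_rot: [[-0.134, 0.991, 0.0], [0.991, 0.134, -0.0], [-0.0, 0.0, -1.0]]
force: [0.7, -0.0, -2.0]
opening: 0.16
grasp_force: 30.0
```

Emit:
play_rows(motion=[[[-0.0005, 0, 0, 0, 0, 0], [-0.001, 0, 0, 0, 0, 0], [-0.0012, 0, 0, 0, 0, 0], [-0.0012, 0, 0, 0, 0, 0]]])

```text
time_s: 14.6
position: [0.5067, -0.0801, 0.0755]
tcp_rot: [[-0.134, 0.991, 0.0], [0.991, 0.134, 0.0], [0.0, 0.0, -1.0]]
force: [-0.1, 0.7, -1.4]
opening: 0.158
grasp_force: 30.0
```

```bash
python3 st.py
```

```text
cart in doser mm [88.19  0.49  4.5 ] yaw err 0.06 F doser [-0.68  0.01 -1.43] [ 0.17 -0.06  0.04] 14.6
```

Emit:
play_rows(motion=[[[-0.0005, 0, 0, 0, 0, 0], [-0.001, 0, 0, 0, 0, 0], [-0.0015, 0, 0, 0, 0, 0], [-0.0015, 0, 0, 0, 0, 0]]])

```text
time_s: 14.93
position: [0.5069, -0.0816, 0.0755]
tcp_rot: [[-0.134, 0.991, -0.0], [0.991, 0.134, -0.0], [-0.0, -0.0, -1.0]]
force: [0.4, 1.8, -1.0]
opening: 0.158
grasp_force: 30.0
```

Emit:
play_rows(motion=[[[-0.0005, 0, 0, 0, 0, 0], [-0.001, 0, 0, 0, 0, 0], [-0.0012, 0, 0, 0, 0, 0], [-0.0012, 0, 0, 0, 0, 0]]])

```text
time_s: 15.27
position: [0.5071, -0.0828, 0.0755]
tcp_rot: [[-0.134, 0.991, 0.0], [0.991, 0.134, -0.0], [-0.0, 0.0, -1.0]]
force: [0.5, 1.0, 0.2]
opening: 0.157
grasp_force: 30.0
```

```bash
python3 st.py
```

```text
cart in doser mm [90.91  0.5   4.48] yaw err 0.06 F doser [-0.88  0.59  0.24] [ 0.26 -0.05 -0.04] 15.2667
```

Emit:
play_rows(motion=[[[-0.0005, 0, 0, 0, 0, 0], [-0.001, 0, 0, 0, 0, 0], [-0.0015, 0, 0, 0, 0, 0], [-0.0015, 0, 0, 0, 0, 0]]])

```text
time_s: 15.6
position: [0.5071, -0.0837, 0.0755]
tcp_rot: [[-0.133, 0.991, -0.0], [0.991, 0.133, 0.001], [0.001, -0.0, -1.0]]
force: [0.6, 5.1, 2.3]
opening: 0.157
grasp_force: 30.0
```

Emit:
play_rows(motion=[[[-0.0005, 0, 0, 0, 0, 0], [-0.001, 0, 0, 0, 0, 0], [-0.0012, 0, 0, 0, 0, 0], [-0.0012, 0, 0, 0, 0, 0]]])

```text
time_s: 15.93
position: [0.5071, -0.0843, 0.0756]
tcp_rot: [[-0.133, 0.991, -0.001], [0.991, 0.133, 0.002], [0.002, -0.0, -1.0]]
force: [0.6, 7.2, 3.3]
opening: 0.159
grasp_force: 30.0
```

```bash
python3 st.py
```

```text
cart in doser mm [92.46  0.31  4.62] yaw err 0.04 F doser [-7.06  1.52  3.34] [ 1.22 -0.19  0.06] 15.9333
```

Emit:
play_rows(motion=[[[0, 0, -0.0002, 0, 0, 0], [0, 0, -0.0002, 0, 0, 0], [0, 0, -0.0002, 0, 0, 0]]])

```text
time_s: 16.18
position: [0.5071, -0.0845, 0.0757]
tcp_rot: [[-0.133, 0.991, -0.001], [0.991, 0.133, 0.001], [0.001, -0.0, -1.0]]
force: [-0.1, 6.4, 1.4]
opening: 0.161
grasp_force: 30.0
```

```bash
python3 st.py; python3 - <<'E'
from rig import imaging
import cv2
o=[]
for n,(r,c) in {"scene":(130,175),"top":(170,195)}.items():
    f=imaging.capture(n)["frame"][:,:,::-1][r:r+90,c:c+140]; o.append(cv2.resize(f,(466,300),interpolation=cv2.INTER_CUBIC))
import numpy as np
cv2.imwrite("pics/press.png",np.vstack(o))
E
python3 st.py
```

```text
cart in doser mm [92.59  0.29  4.66] yaw err 0.05 F doser [-6.34  0.7   1.4 ] [ 1.12 -0.17  0.04] 16.1833
cart in doser mm [92.58  0.29  4.65] yaw err 0.04 F doser [-5.75  1.19  2.02] [ 1.13 -0.2   0.11] 16.2833
```

View pics/press.png

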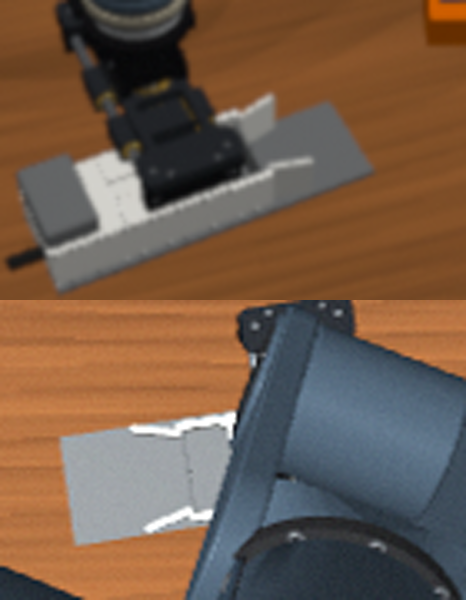

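Both leaves are shut: the straight line at (183,440)–(193,510) in the lower crop. The cart is pressed with about 6 N at the hand. I'll press slightly more, hold, then release.

Emit:
play_rows(motion=[[[-0.0003, 0, 0, 0, 0, 0], [-0.0006, 0, 0, 0, 0, 0], [-0.0006, 0, 0, 0, 0, 0], [-0.0006, 0, 0, 0, 0, 0], [-0.0006, 0, 0, 0, 0, 0], [-0.0006, 0, 0, 0, 0, 0]]])

```text
time_s: 16.78
position: [0.5071, -0.0847, 0.0757]
tcp_rot: [[-0.133, 0.991, -0.001], [0.991, 0.133, 0.002], [0.002, -0.001, -1.0]]
force: [1.0, 6.4, 1.9]
opening: 0.158
grasp_force: 30.0
```

```bash
python3 st.py
```

```text
cart in doser mm [92.87  0.26  4.7 ] yaw err 0.04 F doser [-6.21  1.89  1.9 ] [ 1.36 -0.15  0.1 ] 16.7833
```

Emit:
play_rows(motion=[[[0, 0, 0, 0, 0, 0], [0, 0, 0, 0, 0, 0], [0, 0, 0, 0, 0, 0], [0, 0, 0, 0, 0, 0], [0, 0, 0, 0, 0, 0], [0, 0, 0, 0, 0, 0]]], fingers=0.04)

```text
time_s: 17.28
position: [0.5077, -0.0864, 0.0757]
tcp_rot: [[-0.134, 0.991, 0.0], [0.991, 0.134, -0.0], [-0.0, 0.0, -1.0]]
force: [0.1, -0.7, -0.1]
opening: 0.447
grasp_force: 0.0
```

Emit:
play_rows(motion=[[[0, 0, -0.01, 0, 0, 0], [0, 0, -0.03, 0, 0, 0], [0, 0, -0.06, 0, 0, 0], [0, 0, -0.09, 0, 0, 0], [0, 0, -0.12, 0, 0, 0], [0, 0, -0.15, 0, 0, 0], [0, 0, -0.16, 0, 0, 0], [0, 0, -0.16, 0, 0, 0]]])

```text
time_s: 17.95
position: [0.5092, -0.0866, 0.2391]
tcp_rot: [[-0.134, 0.991, 0.007], [0.991, 0.134, -0.003], [-0.004, 0.007, -1.0]]
force: [0.6, 0.3, -0.5]
opening: 0.456
grasp_force: 0.0
```

Emit:
play_rows(motion=[[[0.03, 0, 0, 0, 0, 0], [0.07, 0, 0, 0, 0, 0], [0.11, 0, 0, 0, 0, 0], [0.15, 0, 0, 0, 0, 0], [0.19, 0, 0, 0, 0, 0], [0.22, 0, 0, 0, 0, 0], [0.23, 0, 0, 0, 0, 0], [0.23, 0, 0, 0, 0, 0]]])

```text
time_s: 18.62
position: [0.4751, 0.1438, 0.2343]
tcp_rot: [[-0.138, 0.99, -0.003], [0.99, 0.138, -0.0], [0.0, -0.003, -1.0]]
force: [0.6, -0.8, -0.4]
opening: 0.464
grasp_force: 0.0
```

```bash
python3 - <<'E'
from h import *
from rig import imaging
import cv2
d=imaging.capture("top")
cv2.imwrite("pics/fin.png",cv2.resize(d["frame"][188:248,205:345,::-1],(798,342),interpolation=cv2.INTER_CUBIC))
p=np.load("pose.npz")["doser"];k=5.7
for x in (88,90,92):
    m=proj(d,place(p,[(x-31,7,82),(x+3,7,82),(x-40,25,41)]));print(x,np.c_[(m[:,0]-205+.5)*k,(m[:,1]-188+.5)*k].round().tolist())
E
```

```text
88 [[405.0, 150.0], [486.0, 137.0], [370.0, 117.0]]
90 [[410.0, 149.0], [490.0, 137.0], [375.0, 116.0]]
92 [[415.0, 148.0], [495.0, 136.0], [380.0, 115.0]]
```

View pics/fin.png

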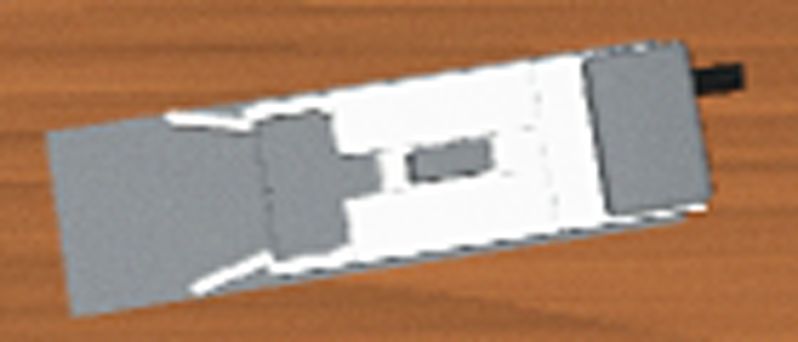

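The fin spans (406–491,160), which puts the cart origin at about x=90. It's centred, both leaves are shut, and the arm is clear.

```bash
python3 -c "
from rig import bot
print(bot.hand_in())"
```

```text
the job is handed in; nothing more can be done
None
```

I loaded the cartridge, pressed it on the outlet with an estimated 4–6.5 N, and released it at about x = 90 mm with both flap leaves shut and the arm clear. The job is handed in, but no verdict came back, and I could not measure directly that it still bears on the outlet.

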